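# Fit and clamp the pouch-length stop on the sealer's dovetail rail

### The arm

A 6-joint arm with a two-finger parallel gripper is mounted at the origin on the work surface. World frame = base frame: x ahead of the robot, y to its left, z up, the work surface at z = 0. Lengths are in m, angles in rad, forces in N, time in s.
With the tool pointing down it reaches from about 0.3 to 0.775 m from the base axis. Payload 14.6 kg.
Tool frame: the origin (TCP) lies midway between the tips of the shut fingers; the grasp point (between the pads) lies 19 mm behind it; z points along the fingers, y is the line along which they close (so a half turn about z gives the same grasp; the last joint's range is limited). The gripper opens to 94 mm and grips with 3 to 60 N. Pads are 16 mm wide; open, the fingers measure 119 mm over their backs; the gripper's body (75 mm by 177 mm) begins 78 mm behind the grasp point.
Start: joints at [-1.297, 0.3, 1.521, -0, 1.321, -0.067], TCP at [0.184, -0.518, 0.166] pointing down, gripper open.
Joint ranges: [-3.03, 3.03], [-0.79, 2.21], [0.23, 2.52], [-1.04, 4.18], [0, 3.07], [-2.55, 2.55]. Speed limits (rad/s): [2.22, 2.22, 2.57, 3.14, 3.14, 3.14].

### API

Orientations are given as a unit quaternion [x, y, z, w].
In Python, from cell import arm, vision gives the robot as it stands. The module is installed in compiled form; this text tells all that it offers.
- The arm moves only by the shell command python3 -m handwheel 'ROWS' [OPENING] [FORCE]. ROWS is JSON, one flat list of numbers, 4 for each row, row after row: the shift along the world's x, y, z normalised to -1 to 1, where 1 is 10 cm, then the turn about the world's z normalised to -1 to 1, where 1 is 45 degrees. In form: [tx, ty, tz, spin, tx, ty, tz, spin, ...]. A call has 1 to 8 rows; each row is the pose to reach, as a shift and turn from the pose commanded when the call began; what a row does not reach only later rows make up. A row lasts 1/8 s, in which the tool goes at most 62.5 mm and 10.7 degrees, less where a joint would pass 70% of its speed; a pose out of reach is approached as far as the arm can. A call with a number of a shift or a turn outside -1 to 1 is refused whole. A call with a gripper value outside its range is refused whole. OPENING is the opening, from 0 (shut) to 1 (fully open), set as the call begins (- or left out, the last holds). The fingers move at their own pace and stop on an object; FORCE is the grip in N (left out, the last holds). Time passes only in rows, so rows that repeat a pose let the fingers close. It gives the time, the measured TCP pose, the force, the opening and the grip force at its end, in the units of the state.
- arm.state(): the state, without advancing time (a new reading comes with each control period).
- vision.grab_frame(name): name is "scene" or "side" or "wrist"; returns a dict with "img" (420x560x3 uint8, red, green, blue), "z_map" (420x560 float32, m along the optical axis (not along the pixel's ray), 0 where there is no reading), "fx", "fy", "cx", "cy" (pixels), "k1" (the pictures are not rectified: a ray, as slopes to the right and down, at radius r is drawn at 1 + k1 r^2 times it, then the intrinsics apply), "R" (3x3) and "t" (3): a world point X has camera coordinates R X + t. Camera axes: x right, y down, z forward; pixel columns grow to the right and rows downward; lengths in m; the calibration is good to about 2 mm. A picture is of the moment at which its call begins.
- arm.job_done(): hands the job in; it is judged then, once.
The state is a dict: "t": time; "joint_positions": joint angles; "dq": joint speeds; "joint_torque": joint torques, N m; "eef_pos": TCP position; "tool_rot": TCP orientation; "contact_force": force on the tool from outside, world axes, zero at the start; "wrist_torque": the same for the moment, N m; "width": finger opening in m; "finger_force": force on a finger pad.
Only numpy, scipy, OpenCV 4.12 (cv2) and the standard library are available. Lean on these libraries where they do the work, as an engineer would, in place of code of your own. Each camera call takes 0.05 s, during which the arm holds its last target. There are 200 camera calls.

### The job

Fit the pouch-length stop to the guide rail in front of the sealer: slide its carriage onto the dovetail from the rail's open end without ramming or jamming it, and press it firmly, but gently, home against the end stop. Then turn its clamp knob clockwise until you feel it grip the rail snugly, without forcing it, and let go, leaving the carriage seated against the end stop. Do not disturb the other things on the bench.

Things in the scene. Friction and masses are not known exactly. Their poses are not given: they have to be found in the camera images.
- carriage: loose carriage (the pouch-length stop): grey block with a dovetail channel below, 60 long (x) x 80 wide (y) x 33 high, about 0.4 kg, standing upright on the bench; a bright steel plate and a black wing knob stand on it. Origin: middle of its underside. x points the way it must travel (nose first, to the end stop), z up; the knob is on its +y side
- carriage_grip (a point): grip point in the carriage's upright steel plate, 57 above the carriage's underside, 14 from its middle towards -y, at mid-length. The plate is 12 thick along x (take it across this), 32 wide along y, and rises from 33 to 73 above the underside. Axes as the carriage's
- carriage_seat (a point): middle of the carriage's riding face (ceiling of its channel), 23 above the underside; axes as the carriage's. It goes onto the dovetail only endways, +x first, with a play of about 0.8 mm to each side. Riding on the rail, this point is level with the rail's top face, the underside 11 above the bench
- carriage_nose (a point): middle of the carriage's leading end face (30 ahead of its middle, 29 above the underside); this face meets the end stop
- knob_grip (a point): centre of the clamp knob's black wing, on its upright axis, 92 above the carriage's underside, 30 to +y of its middle. Wing: 34 long (this x), 11 thick (this y; take it across this), from 76 to 104 above the underside. At the start it is loose, x turned 0 to 0.15 rad clockwise (seen from above) of the carriage's x
- knob: the knob; origin on its axis at the carriage's underside, x along the wing. Clockwise from above tightens. It turns freely (0.03 N m) to 0.4 to 1.3 rad clockwise of the carriage's x, which differs from time to time; there an eccentric at its foot meets the strip and the torque rises steeply: first in short catches that let go again, then lastingly: snug is a lasting 0.2 to 0.3 N m. It stays where it is left
- rail_mouth (a point): middle of the dovetail's top edge at the rail's open end, 34 above the bench; x along the rail towards the end stop, z up. Dovetail: 50 wide at the top, 40 at its foot, 12 high; its first 10 mm taper by 1.2 mm on the sides and top
- rail: fixed aluminium guide rail, 160 long, on a steel base plate 160 x 96 x 8; under the dovetail a neck 40 wide with a steel strip on its +y side, on which the knob's eccentric clamps; how far the strip stands out differs by up to 2.4 mm. Origin: middle of its underside, on the bench (80 from either end); x as for rail_mouth
- stop_face (a point): middle of the end stop's face that the carriage's nose must meet, 40 above the bench; x points on along the rail
- endstop: fixed dark steel stop block across the rail, 115 to 140 from the open end, 22 long, 60 wide, its top 46 above the bench. Origin under its face, on the bench; x along the rail, away from the open end
- driver: bystander: screwdriver lying on the bench, black handle
- spanner: bystander: steel spanner lying on the bench
- spray: bystander: white bottle, 60 wide, 150 high
- jar: bystander: glass jar with steel lid, 64 wide, 75 high
- cup: bystander: open steel cup, 72 wide, 80 high
- strips: bystander: cardboard box 70 x 110 x 35
- spare: bystander: a small grey painted angle bracket, 40 x 60 x 30, without plate or knob

How it is judged:
On the way, in this order (a step that is already met when the one before it is completed fails the run):
1. the carriage is on the dovetail: its whole length past the rail's open end, riding flat and in line (y of carriage_seat in the frame of rail_mouth between -0.004 and 0.004 m and z of carriage_seat in the frame of rail_mouth between -0.003 and 0.003 m and angle between the x axis of carriage_seat and the x axis of rail_mouth, either way round below 0.06 rad and angle between carriage_seat's own z axis and vertical below 0.06 rad and x of carriage_nose in the frame of rail_mouth above 0.06 m), for 0.1 s.
2. the carriage is fully home: its nose within 2 mm of the end stop and pressed against it with over 4 N, while the clamp is still loose (under 3 N) (y of carriage_seat in the frame of rail_mouth between -0.004 and 0.004 m and z of carriage_seat in the frame of rail_mouth between -0.003 and 0.003 m and angle between the x axis of carriage_seat and the x axis of rail_mouth, either way round below 0.06 rad and angle between carriage_seat's own z axis and vertical below 0.06 rad and x of carriage_nose in the frame of stop_face between -0.002 and 0.002 m and contact force between carriage and endstop above 4 N and contact force between knob and anything else below 3 N), for 0.2 s.
At the end, for the whole second after the job is handed in: The carriage rides flat and in line on the dovetail (within 4 mm sideways, 3 mm in height, 0.06 rad), its nose within 2 mm of the end stop, at rest, the knob's eccentric pressing on its strip with more than 6 N (y of carriage_seat in the frame of rail_mouth between -0.004 and 0.004 m and z of carriage_seat in the frame of rail_mouth between -0.003 and 0.003 m and angle between the x axis of carriage_seat and the x axis of rail_mouth, either way round below 0.06 rad and angle between carriage_seat's own z axis and vertical below 0.06 rad and x of carriage_nose in the frame of stop_face between -0.002 and 0.002 m and contact force between knob and anything else above 6 N and linear speed of carriage below 0.01 m/s); the robot touches nothing.
It fails at once if the carriage is rammed or jammed on the rail (over 30 N, the clamp still loose) (contact force between carriage and rail above 30 N and contact force between knob and anything else below 3 N).
It fails at once if the carriage is rammed into the end stop (over 30 N) (contact force between carriage and endstop above 30 N).
It fails at once if the clamp is forced (the carriage is drawn onto the rail with over 90 N) (contact force between carriage and rail above 90 N).
It fails at once if another thing on the bench is moved by more than 30 mm (distance of any of driver, spanner, spray, jar, cup, strips, spare from where it was at the start of the episode above 0.03 m).
It also fails if it takes over 72 s, if anything falls off the work surface, if the arm or the gripper's body presses on something with over 40 N, if the wrist force passes 120 N, or if a joint passes its speed limit or range.

## Working session

There is one attempt and no reset: what is moved stays moved. The work goes in short steps, Python scripts to look and compute and a shell command to move; the robot and the scene stay as the last step left them, time stands still between calls to the robot, and variables do not carry over. Pictures are saved under pics/ and viewed, at most 12 in all, crops included, and the job is handed in when it is done.

```bash
mkdir -p pics; cat > h.py <<'E'
import numpy as np, cv2
from cell import arm, vision
def grab(n):
    f=vision.grab_frame(n); np.savez('f_%s.npz'%n,**f); return f
def load(n): return dict(np.load('f_%s.npz'%n))
def und(f,uv):
    K=np.array([[f['fx'],0,f['cx']],[0,f['fy'],f['cy']],[0,0,1]],float)
    return cv2.undistortPoints(np.array(uv,float).reshape(-1,1,2),K,np.array([float(f['k1']),0,0,0,0])).reshape(-1,2)
def plane(f,uv,z):
    d=np.c_[und(f,uv),np.ones(len(und(f,uv)))]@f['R']; o=-f['R'].T@f['t']
    return o+d*((z-o[2])/d[:,2])[:,None]
def cloud(f):
    H,W=f['z_map'].shape; u,v=np.meshgrid(np.arange(W),np.arange(H))
    n=und(f,np.c_[u.ravel(),v.ravel()]); z=f['z_map'].ravel()
    P=(np.c_[n,np.ones(len(n))]*z[:,None]-f['t'])@f['R']; P[z==0]=np.nan
    return P.reshape(H,W,3)
def save(f,n): cv2.imwrite('pics/'+n,cv2.cvtColor(f['img'],cv2.COLOR_RGB2BGR))
E
python3 - <<'E'
from h import *
for n in ('scene','side'):
    f=grab(n); save(f,n+'1.png'); print(n,-f['R'].T@f['t'],f['R'][2],f['fx'],f['k1'])
s=arm.state(); print(s['t'],s['eef_pos'],s['tool_rot'],s['contact_force'],s['width'])
E
```

```text
scene [1.27778293 0.45881469 0.91438672] [-0.60478221 -0.35772955 -0.71152515] 467.186737515415 -0.07936702718436779
side [0.2061337  0.97401266 0.69068403] [ 0.3003748  -0.80922771 -0.50490146] 514.5034316502423 -0.032547969188704645
0.1 [ 0.18372926 -0.51811644  0.16516093] [ 9.85519323e-01  1.69562421e-01 -6.78942414e-05 -4.95416412e-04] [ 0.03681605 -0.77467321 -0.52416474] 0.09424331809716081
```

View pics/scene1.png

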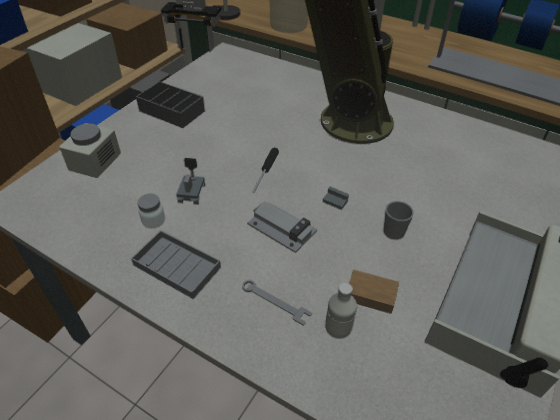

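View pics/side1.png

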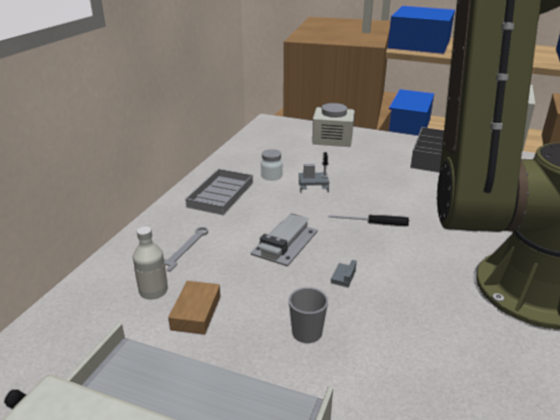

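The scene view shows the carriage at about (190,185) with its plate and black knob at (190,163). The rail is at (283,224) with its dark end stop at (300,229). In the side view the carriage is at (314,178) and the rail at (285,238), with the end stop at (272,243).

```bash
python3 - <<'E'
from h import *
for n,cb,rb in (('scene',(165,150,215,210),(240,190,325,255)),('side',(290,145,340,198),(245,205,325,268))):
    f=load(n); P=cloud(f); g=cv2.cvtColor(f['img'],cv2.COLOR_RGB2GRAY)
    def sub(b,lo,hi,ext=None):
        Q=P[b[1]:b[3],b[0]:b[2]].reshape(-1,3); c=g[b[1]:b[3],b[0]:b[2]].ravel()
        m=(Q[:,2]>lo)&(Q[:,2]<hi); return Q[m],c[m]
    def rep(name,Q,s=1):
        if len(Q)<4: print(n,name,len(Q)); return
        r=cv2.minAreaRect((Q[:,:2]*1000).astype(np.float32)); print(n,name,len(Q),'ctr',np.round(Q.mean(0),4),'rect',np.round(r[0],1),np.round(r[1],1),round(r[2],1))
    rep('carr body',sub(cb,.027,.037)[0]); rep('plate',sub(cb,.045,.074)[0]); rep('platetop',sub(cb,.069,.0745)[0])
    rep('knob',sub(cb,.08,.11)[0]); rep('knobtop',sub(cb,.099,.108)[0])
    rep('railtop',sub(rb,.031,.037)[0]); rep('stop',sub(rb,.042,.05)[0]); rep('base',sub(rb,.005,.012)[0])
    b=rb; Q,c=sub(b,.031,.037); 
    cv2.imwrite('pics/z_%s.png'%n,cv2.hconcat([cv2.resize(cv2.cvtColor(f['img'],cv2.COLOR_RGB2BGR)[b[1]:b[3],b[0]:b[2]],(400,300),interpolation=2) for b in (cb,rb)]))
E
python3 -c "
import cv2
a=[cv2.imread('pics/z_%s.png'%n) for n in('scene','side')]
cv2.imwrite('pics/z.png',cv2.vconcat(a))"
```

```text
scene carr body 332 ctr [ 0.5831 -0.2452  0.0321] rect [ 578.6 -251.2] [84.3 62.4] 23.9
scene plate 106 ctr [ 0.5863 -0.2463  0.0612] rect [ 578.8 -250.4] [64.2 13.7] 23.5
scene platetop 37 ctr [ 0.5857 -0.2479  0.0719] rect [ 579.8 -250.7] [58.1 12.7] 21.3
scene knob 103 ctr [ 0.553  -0.2618  0.0946] rect [ 553.  -262.8] [15.  33.7] 29.8
scene knobtop 39 ctr [ 0.5513 -0.2627  0.1021] rect [ 552.3 -262.4] [14.1 31.9] 29.8
scene railtop 669 ctr [0.5559 0.0305 0.0336] rect [558.6  35.8] [161.6  62.1] 85.6
scene stop 158 ctr [0.5647 0.0934 0.0458] rect [562.5  93. ] [23.9 63. ] 82.5
scene base 594 ctr [0.581  0.0392 0.008 ] rect [538.9  27. ] [199.  203.2] 20.8
side carr body 265 ctr [ 0.5745 -0.2409  0.0332] rect [ 577.4 -249.7] [82.2 64.3] 21.2
side plate 142 ctr [ 0.5817 -0.2453  0.0596] rect [ 575.4 -249.9] [63.1 16.2] 28.2
side platetop 30 ctr [ 0.5857 -0.245   0.0717] rect [ 578.2 -250.1] [58.5 14.9] 31.7
side knob 60 ctr [ 0.5475 -0.2548  0.0959] rect [ 549.7 -260.9] [10.8 38.2] 23.8
side knobtop 27 ctr [ 0.5497 -0.2608  0.1032] rect [ 550.5 -262.8] [10.  33.9] 22.4
side railtop 640 ctr [0.5539 0.0324 0.0346] rect [554.   35.4] [164.2  60.7] 83.0
side stop 172 ctr [0.5608 0.0948 0.0463] rect [561.8  92.6] [25.1 61.8] 81.4
side base 645 ctr [0.5373 0.0513 0.0085] rect [570.4   2.3] [152.6 250.2] 10.2
```

View pics/z.png

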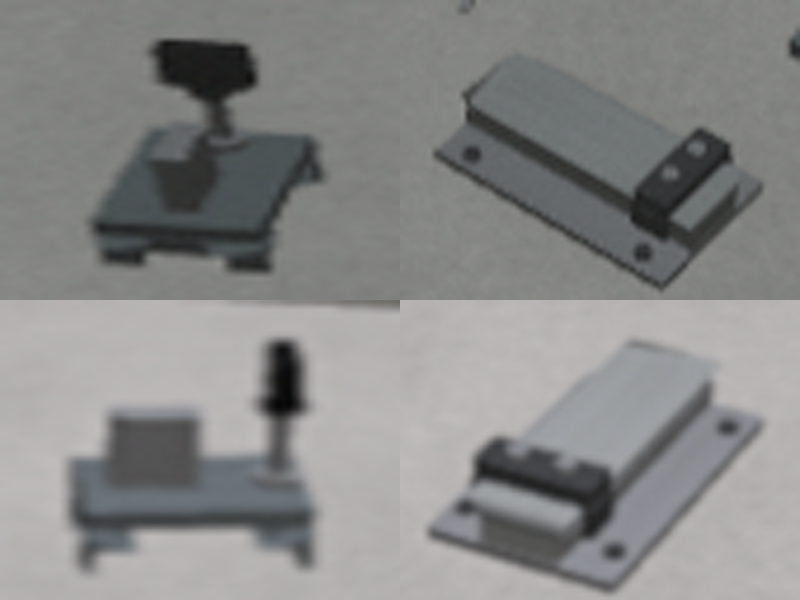

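```bash
python3 -m handwheel '[0.5,0.33,0.2,0, 1,0.67,0.4,0.1]' 1 40; python3 -m handwheel '[0.5,0.33,0,0, 1,0.67,0,0]'; python3 -m handwheel '[0.5,0.33,0,0, 1,0.67,0,0]';python3 -m handwheel '[0.5,0.33,0,0, 1,0.67,0,0,1,0.67,0,0,1,0.67,0,0]'
python3 - <<'E'
from h import *
f=grab('wrist'); save(f,'w1.png'); print(-f['R'].T@f['t'],f['R'][2],f['fx'],f['k1']); P=cloud(f); print(np.nanmin(P[...,2]))
E
```

```text
t: 0.35
eef_pos: [0.2831, -0.4514, 0.2051]
tool_rot: [0.978, 0.208, -0.0, -0.001]
contact_force: [0.3, -2.1, 0.1]
width: 0.0936
finger_force: 0.0
t: 0.6
eef_pos: [0.3837, -0.384, 0.2051]
tool_rot: [0.978, 0.208, -0.0, 0.0]
contact_force: [0.9, -1.3, 0.1]
width: 0.0938
finger_force: 0.0
t: 0.85
eef_pos: [0.4837, -0.3169, 0.2049]
tool_rot: [0.978, 0.208, -0.0, -0.0]
contact_force: [-0.1, -1.0, 0.8]
width: 0.094
finger_force: 0.0
t: 1.35
eef_pos: [0.5819, -0.2515, 0.2046]
tool_rot: [0.978, 0.208, -0.0, -0.0]
contact_force: [-0.2, -0.3, 0.1]
width: 0.0939
finger_force: 0.0
[ 0.65418206 -0.21997804  0.42464602] [-0.24844767 -0.11061533 -0.96230868] 356.2893053213637 -0.010424525228966973
-0.0027951846347462764
```

View pics/w1.png

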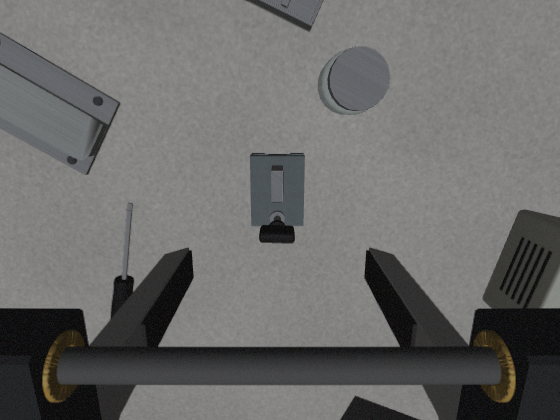

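The wrist view shows the carriage at (277,190), with its plate at (277,183) and the knob wing at (277,234). It sits square to the fingers. The rail's mouth end is at the upper left, about (100,130).

```bash
python3 - <<'E'
from h import *
f=load('wrist'); P=cloud(f)
def rep(nm,b,lo,hi):
    Q=P[b[1]:b[3],b[0]:b[2]]; m=((Q[...,2]>lo)&(Q[...,2]<hi)).astype(np.uint8)
    z=np.median(Q[...,2][m>0])
    c=max(cv2.findContours(m,cv2.RETR_EXTERNAL,cv2.CHAIN_APPROX_NONE)[0],key=cv2.contourArea).reshape(-1,2)+[b[0],b[1]]
    W=plane(f,c,z)[:,:2]*1000; r=cv2.minAreaRect(W.astype(np.float32)); print(nm,m.sum(),round(z,4),np.round(r[0],1),np.round(r[1],1),round(r[2],2))
cb=(240,145,315,250)
rep('body',cb,.026,.04); rep('plate',cb,.065,.08); rep('knob',cb,.098,.11)
E
```

```text
body 3251 0.0341 [ 576.4 -252.6] [79.9 60. ] 23.99
plate 444 0.0742 [ 589.2 -246.7] [31.5 11.1] 23.99
knob 416 0.1045 [ 549.8 -264.4] [12.2 33.5] 21.67
```

```bash
python3 -m handwheel '[0.078,0.055,-0.5,0,0.078,0.055,-1,0]'; python3 -m handwheel '[0,0,-0.35,0,0,0,-0.665,0,0,0,-0.665,0,0,0,-0.665,0]'; python3 -m handwheel '[0,0,0,0,0,0,0,0,0,0,0,0,0,0,0,0,0,0,0,0,0,0,0,0]' 0 40
```

```text
t: 1.65
eef_pos: [0.5896, -0.2468, 0.1044]
tool_rot: [0.978, 0.207, 0.001, 0.0]
contact_force: [0.8, -0.2, -0.4]
width: 0.0939
finger_force: 0.0
t: 2.15
eef_pos: [0.5905, -0.2468, 0.0404]
tool_rot: [0.978, 0.208, 0.001, 0.001]
contact_force: [0.3, -0.8, -0.0]
width: 0.0937
finger_force: 0.0
t: 2.9
eef_pos: [0.5902, -0.2458, 0.0385]
tool_rot: [0.978, 0.208, -0.0, -0.0]
contact_force: [0.3, -0.0, -0.2]
width: 0.0375
finger_force: 0.0
```

```bash
python3 -m handwheel '[0,0,0,0,0,0,0,0,0,0,0,0,0,0,0,0,0,0,0,0,0,0,0,0]' 0 40;python3 -m handwheel '[0,0,0.1,0,0,0,0.3,0,0,0,0.6,0,0,0,0.8,0,0,0,0.8,0]'
```

```text
t: 3.65
eef_pos: [0.5902, -0.2458, 0.0386]
tool_rot: [0.978, 0.208, 0.0, -0.0]
contact_force: [-0.4, 0.1, -0.5]
width: 0.0006
finger_force: 0.0
t: 4.28
eef_pos: [0.5911, -0.2463, 0.1214]
tool_rot: [0.978, 0.208, 0.002, 0.001]
contact_force: [0.2, -0.8, -0.1]
width: 0.0006
finger_force: 0.0
```

```bash
python3 - <<'E'
from h import *
f=grab('wrist'); g=grab('side'); s=grab('scene')
a=[cv2.resize(x,(400,300),interpolation=cv2.INTER_CUBIC) for x in (f['img'],g['img'],g['img'][130:220,270:390],s['img'][110:230,120:280])]
cv2.imwrite('pics/m1.png',cv2.cvtColor(cv2.vconcat([cv2.hconcat(a[:2]),cv2.hconcat(a[2:])]),4))
E
```

```text
(no output)
```

View pics/m1.png

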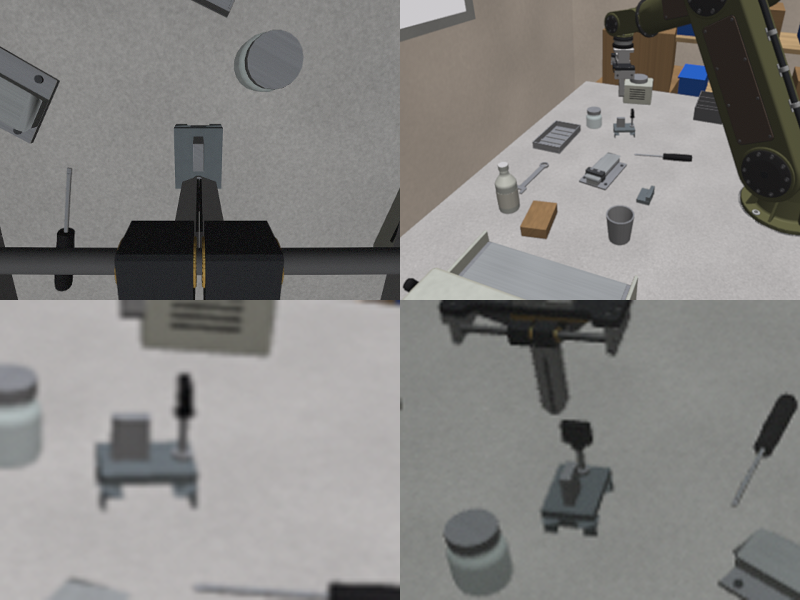

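The gripper is shut and empty at about (620,70) in the side view. In the scene crop its fingertips hang well short of the carriage, near scene pixel (181,154). I'll measure the fingertips against the reported TCP.

```bash
python3 - <<'E'
from h import *
s=arm.state(); print(s['eef_pos'],s['joint_positions'],s['t'])
f=load('scene');P=cloud(f)
for n,b in (('scene',(165,110,205,158)),('side',(400,20,480,130)),('wrist',(240,160,320,350))):
    f=load(n);P=cloud(f);Q=P[b[1]:b[3],b[0]:b[2]].reshape(-1,3);Q=Q[np.isfinite(Q[:,2])&(Q[:,2]>.08)&(np.hypot(Q[:,0],Q[:,1])<.8)]
    for lo in np.arange(.09,.4,.02):
        q=Q[(Q[:,2]>lo)&(Q[:,2]<lo+.02)]
        if len(q)>4: print(n,round(lo,2),len(q),np.round(np.median(q,0),3),np.round(q.min(0),3),np.round(q.max(0),3))
E
```

```text
[ 0.5898476  -0.2456836   0.11796231] [-4.51966893e-01  5.37629498e-01  1.29931188e+00 -2.30836059e-05
  1.30562024e+00  6.99461023e-01] 4.425
scene 0.15 26 [ 0.598 -0.242  0.166] [ 0.582 -0.249  0.158] [ 0.605 -0.232  0.17 ]
scene 0.17 67 [ 0.598 -0.239  0.181] [ 0.58  -0.252  0.17 ] [ 0.605 -0.231  0.19 ]
scene 0.19 70 [ 0.598 -0.241  0.201] [ 0.581 -0.253  0.19 ] [ 0.605 -0.229  0.21 ]
scene 0.21 82 [ 0.597 -0.239  0.22 ] [ 0.576 -0.255  0.21 ] [ 0.604 -0.229  0.229]
scene 0.23 52 [ 0.598 -0.239  0.237] [ 0.579 -0.256  0.23 ] [ 0.605 -0.229  0.245]
scene 0.25 99 [ 0.612 -0.221  0.266] [ 0.573 -0.252  0.254] [ 0.629 -0.159  0.27 ]
scene 0.27 289 [ 0.605 -0.22   0.279] [ 0.583 -0.257  0.27 ] [ 0.628 -0.158  0.29 ]
scene 0.29 280 [ 0.594 -0.201  0.298] [ 0.563 -0.254  0.29 ] [ 0.619 -0.156  0.307]
side 0.37 282 [0.233 0.139 0.384] [0.188 0.121 0.371] [0.259 0.163 0.39 ]
side 0.39 591 [0.223 0.146 0.4  ] [0.184 0.119 0.39 ] [0.267 0.167 0.41 ]
wrist 0.15 143 [ 0.599 -0.243  0.167] [ 0.595 -0.253  0.162] [ 0.603 -0.234  0.17 ]
wrist 0.17 830 [ 0.598 -0.244  0.181] [ 0.594 -0.255  0.17 ] [ 0.605 -0.232  0.19 ]
wrist 0.19 1208 [ 0.598 -0.244  0.2  ] [ 0.583 -0.255  0.19 ] [ 0.605 -0.232  0.21 ]
wrist 0.21 1265 [ 0.598 -0.244  0.218] [ 0.593 -0.255  0.21 ] [ 0.605 -0.231  0.23 ]
wrist 0.23 206 [ 0.597 -0.245  0.232] [ 0.589 -0.248  0.23 ] [ 0.601 -0.24   0.239]
wrist 0.25 846 [ 0.62  -0.235  0.268] [ 0.613 -0.242  0.264] [ 0.625 -0.224  0.27 ]
wrist 0.27 2009 [ 0.62  -0.235  0.275] [ 0.615 -0.242  0.27 ] [ 0.625 -0.225  0.282]
```

Both cameras put the real fingertips about 42 mm above the reported TCP height, while x and y agree. The gripper body's height fits this too. So the reported z is biased, and I'll correct for it and grasp again.

```bash
python3 -m handwheel '[0,0,0,0,0,0,0,0,0,0,0,0,0,0,0,0,0,0,0,0,0,0,0,0,0,0,0,0,0,0,0,0]' 1 40; python3 -m handwheel '[0,0,-0.3,0,0,0,-0.6,0,0,0,-0.8,0,0,0,-0.9,0,0,0,-0.9,0]'; python3 - <<'E'
from h import *
s=arm.state(); print(s['eef_pos'],s['width'],s['contact_force'])
f=grab('wrist');P=cloud(f); save(f,'w2.png')
for nm,b in (('L',(120,140,277,330)),('R',(278,140,440,330))):
    Q=P[b[1]:b[3],b[0]:b[2]].reshape(-1,3)
    c=np.array([.5892,-.2467]);d=(Q[:,:2]-c)@np.array([-.407,.9135])
    m=(Q[:,2]<.12)&(Q[:,2]>.015)&(abs(d)>.036)&(abs(d)<.07)
    q=Q[m]; print(nm,m.sum(), np.round(np.percentile(q[:,2],[0.5,2,5,50]),4) if m.sum() else '', np.round(np.median(q,0),4), np.round(np.percentile(d[m],[2,98]),4))
E
```

```text
t: 5.42
eef_pos: [0.5902, -0.2458, 0.1186]
tool_rot: [0.978, 0.208, -0.0, -0.0]
contact_force: [-0.1, -0.5, 0.6]
width: 0.0769
finger_force: 0.0
t: 6.05
eef_pos: [0.5902, -0.2458, 0.0285]
tool_rot: [0.978, 0.208, -0.0, -0.0]
contact_force: [-0.6, -0.4, -0.4]
width: 0.0937
finger_force: 0.0
[ 0.59018458 -0.24584307  0.02849825] 0.09371574103372932 [-0.63865761 -0.36221106 -0.42953274]
L 2262 [0.0698 0.0716 0.0744 0.1008] [ 0.5759 -0.1994  0.1008] [0.0466 0.0582]
R 2251 [0.0698 0.0716 0.0744 0.1006] [ 0.6169 -0.2898  0.1006] [-0.0586 -0.0469]
```

```bash
python3 -m handwheel '[0,0,-0.12,0,0,0,-0.22,0,0,0,-0.3,0,0,0,-0.3,0]'; python3 -m handwheel '[0,0,0,0,0,0,0,0,0,0,0,0,0,0,0,0,0,0,0,0,0,0,0,0,0,0,0,0,0,0,0,0]' 0 40;python3 -m handwheel '[0,0,0,0,0,0,0,0,0,0,0,0]'
```

```text
t: 6.6
eef_pos: [0.5898, -0.2457, -0.0023]
tool_rot: [0.978, 0.208, -0.001, -0.0]
contact_force: [0.2, -0.3, 0.6]
width: 0.0937
finger_force: 0.0
t: 7.6
eef_pos: [0.5902, -0.2458, -0.0015]
tool_rot: [0.978, 0.208, -0.0, -0.0]
contact_force: [0.6, 0.1, -0.8]
width: 0.0175
finger_force: 0.0
t: 7.98
eef_pos: [0.5902, -0.2458, -0.0014]
tool_rot: [0.978, 0.208, 0.0, 0.0]
contact_force: [0.4, -0.1, -0.2]
width: 0.0115
finger_force: 40.0
```

Gripped at 11.5 mm with 40 N. Next I lift, turn towards the rail and look at it from close by.

```bash
python3 -m handwheel '[0,0,0.1,0,0,0,0.3,0,0,0,0.6,0,0,0,0.85,0,0,0,0.9,0,0,0,0.9,0]'; python3 -m handwheel '[-0.05,0.18,0,-0.08,-0.1,0.37,0,-0.17,-0.15,0.56,0,-0.26,-0.2,0.74,0,-0.35]'; python3 -m handwheel '[-0.05,0.18,0,-0.08,-0.1,0.37,0,-0.17,-0.15,0.56,0,-0.26,-0.2,0.74,0,-0.35,-0.2,0.74,0,-0.35,-0.2,0.74,0,-0.35]'
python3 - <<'E'
from h import *
f=grab('wrist'); save(f,'w3.png')
E
```

```text
t: 8.72
eef_pos: [0.5901, -0.2458, 0.0886]
tool_rot: [0.978, 0.208, 0.0, 0.0]
contact_force: [-0.5, -0.2, -4.0]
width: 0.0117
finger_force: 40.0
t: 9.22
eef_pos: [0.5694, -0.171, 0.0873]
tool_rot: [0.997, 0.071, -0.001, -0.0]
contact_force: [-0.3, 0.1, -3.0]
width: 0.0116
finger_force: 40.0
t: 9.98
eef_pos: [0.5501, -0.0983, 0.0881]
tool_rot: [0.998, -0.065, -0.0, 0.0]
contact_force: [0.3, -0.6, -2.9]
width: 0.0114
finger_force: 40.0
```

View pics/w3.png

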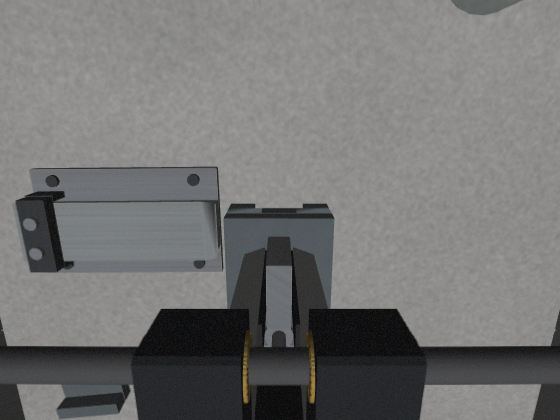

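The rail lies at the left: dovetail from (55,200) to (220,262), end stop at (40,232), open end at column 220. The held carriage is at (280,240), close to parallel with it. Next I measure both in this one view.

```bash
cat > m.py <<'E'
from h import *
def rect(f,P,b,lo,hi,nm):
    Q=P[b[1]:b[3],b[0]:b[2]]; m=((Q[...,2]>lo)&(Q[...,2]<hi)).astype(np.uint8)
    m=cv2.morphologyEx(m,cv2.MORPH_OPEN,np.ones((3,3)))
    z=np.median(Q[...,2][m>0])
    c=max(cv2.findContours(m,cv2.RETR_EXTERNAL,cv2.CHAIN_APPROX_NONE)[0],key=cv2.contourArea).reshape(-1,2)+[b[0],b[1]]
    W=plane(f,c,z)[:,:2]*1000; r=cv2.minAreaRect(W.astype(np.float32)); print(nm,m.sum(),'z',round(z,4),np.round(r[0],1),np.round(r[1],1),round(r[2],2)); return W,z
def edges(W,yaw,nm):
    # local coords along the rail yaw; fit side lines
    a=np.radians(yaw); X=W@[np.cos(a),np.sin(a)]; Y=W@[-np.sin(a),np.cos(a)]
    x0,x1=X.min(),X.max(); mid=(X>x0+14)&(X<x1-8); ym=(Y.min()+Y.max())/2
    for s in(-1,1):
        k=mid&(s*(Y-ym)>0)
        k&=abs(Y-np.median(Y[k]))<2.5
        p=np.polyfit(X[k],Y[k],1); print(nm,'side',s,'n',k.sum(),'Y',round(np.median(Y[k]),2),'tilt deg',round(np.degrees(np.arctan(p[0])),2))
    print(nm,'X range',round(x0,1),round(x1,1),'Y range',round(Y.min(),1),round(Y.max(),1))
E
python3 - <<'E'
from m import *
f=load('wrist');P=cloud(f); A=82.5
W,_=rect(f,P,(45,185,226,285),.030,.038,'railtop'); edges(W,A,'railtop')
W,_=rect(f,P,(5,180,80,285),.042,.05,'stop'); edges(W,A,'stop')
W,_=rect(f,P,(10,150,226,285),.004,.012,'base'); edges(W,A,'base')
Q=P[215:300,222:340]; print(np.round(np.nanpercentile(Q[...,2],[5,25,50,75]),4))
W,z=rect(f,P,(215,190,345,300),.112,.135,'carr'); edges(W,A,'carr')
print(arm.state()['eef_pos'])
E
```

```text
railtop 9351 z 0.035 [549.7  17.8] [129.3  55.1] 83.97
railtop side -1 n 140 Y -569.48 tilt deg 0.62
railtop side 1 n 131 Y -519.99 tilt deg 0.38
railtop X range 24.9 154.2 Y range -569.5 -513.5
stop 2032 z 0.0469 [561.1  88.9] [25.2 60.4] 83.05
stop side -1 n 4 Y -574.73 tilt deg 0.01
stop side 1 n 5 Y -514.52 tilt deg 0.19
stop X range 148.6 174.1 Y range -574.7 -514.5
base 7562 z 0.009 [587.3  29. ] [160.3  29.5] 82.95
base side -1 n 173 Y -592.58 tilt deg 0.46
base side 1 n 153 Y -563.92 tilt deg 0.42
base X range 25.3 185.7 Y range -593.4 -563.9
[0.0013 0.1233 0.1242 0.1611]
carr 5256 z 0.1236 [551.4 -99. ] [60.  51.6] 82.54
carr side -1 n 29 Y -568.84 tilt deg 0.57
carr side 1 n 9 Y -556.31 tilt deg 72.96
carr X range -56.2 3.8 Y range -585.5 -533.8
[ 0.55011197 -0.09837365  0.08813276]
```

```bash
python3 -m handwheel '[0,0,-0.2,0,0,0,-0.4,0,0,0,-0.6,0,0,0,-0.65,0,0,0,-0.65,0,0,0,-0.65,0]'; cat >> m.py <<'E'
def carr(f,P,A,lo,hi,b):
    Q=P[b[1]:b[3],b[0]:b[2]]; m=((Q[...,2]>lo)&(Q[...,2]<hi)).astype(np.uint8)
    m=cv2.morphologyEx(m,cv2.MORPH_OPEN,np.ones((3,3))); z=np.median(Q[...,2][m>0])
    c=max(cv2.findContours(m,cv2.RETR_EXTERNAL,cv2.CHAIN_APPROX_NONE)[0],key=cv2.contourArea).reshape(-1,2)+[b[0],b[1]]
    W=plane(f,c,z)[:,:2]*1000; a=np.radians(A); X=W@[np.cos(a),np.sin(a)]; Y=W@[-np.sin(a),np.cos(a)]
    print('carr z',round(z,4),m.sum())
    for nm,u,v,k in(('tail',Y,X,X<X.min()+2),('nose',Y,X,X>X.max()-2),('-y',X,Y,(Y<Y.min()+2.5)&(X>X.min()+4)&(X<X.max()-4))):
        p=np.polyfit(u[k],v[k],1); print(nm,k.sum(),round(v[k].mean(),2),'tilt',round(np.degrees(np.arctan(p[0])),2),'span',np.round([u[k].min(),u[k].max()],0))
    return z
E
python3 - <<'E'
from m import *
g=load('scene'); print(np.round(plane(g,[(253,192),(262,172),(277,150)],.008),3))
f=grab('wrist');P=cloud(f); A=82.95; s=arm.state(); print(s['eef_pos'],s['contact_force'])
Q=P[180:330,215:345,2];print(np.histogram(Q[np.isfinite(Q)],bins=np.arange(0,.12,.01)))
carr(f,P,A,.052,.066,(205,150,360,330))
W,_=rect(f,P,(0,120,226,330),.030,.038,'railtop'); edges(W,A,'railtop')
W,_=rect(f,P,(0,120,226,330),.004,.012,'base'); edges(W,A,'base')
save(f,'w4.png')
E
```

```text
t: 10.78
eef_pos: [0.5506, -0.0981, 0.0244]
tool_rot: [0.998, -0.065, 0.001, 0.0]
contact_force: [-0.0, -0.1, -3.8]
width: 0.0118
finger_force: 40.0
[[ 0.486 -0.101  0.008]
 [ 0.4   -0.126  0.008]
 [ 0.287 -0.143  0.008]]
[ 0.55061771 -0.09801967  0.02434473] [-0.41716437 -0.00902813 -2.58039101]
(array([5496,    0,   43,  257,  484, 2924, 2353,  486,  579, 1674, 1360]), array([0.  , 0.01, 0.02, 0.03, 0.04, 0.05, 0.06, 0.07, 0.08, 0.09, 0.1 ,
       0.11]))
carr z 0.0599 4981
tail 99 -60.03 tilt 0.34 span [-585. -528.]
nose 101 -0.72 tilt 0.3 span [-585. -529.]
-y 97 -584.62 tilt -0.43 span [-56.  -4.]
railtop 14269 z 0.035 [549.2  18.1] [130.2  55.1] 83.5
railtop side -1 n 173 Y -569.82 tilt deg 0.03
railtop side 1 n 167 Y -520.78 tilt deg -0.41
railtop X range 20.4 150.3 Y range -570.3 -514.7
base 10261 z 0.009 [586.   19.3] [141.1  29.9] 83.03
base side -1 n 186 Y -593.79 tilt deg -0.03
base side 1 n 174 Y -564.85 tilt deg 0.01
base X range 20.6 161.6 Y range -594.3 -564.2
```

```bash
python3 -m handwheel '[0,0,-0.06,0.009,0,0,-0.12,0.009,0,0,-0.145,0.009,0,0,-0.145,0.009,0,0,-0.145,0.009,0,0,-0.145,0.009]'; 
python3 - <<'E'
from m import *
f=grab('wrist');P=cloud(f); A=82.95; s=arm.state(); print(s['eef_pos'],s['contact_force'],s['wrist_torque'])
carr(f,P,A,.038,.052,(205,150,360,330))
W,_=rect(f,P,(0,120,226,330),.030,.0385,'railtop'); edges(W,A,'railtop')
W,_=rect(f,P,(0,120,226,330),.004,.012,'base'); edges(W,A,'base')
# tilt of carriage top: plane fit
Q=P[150:330,205:360].reshape(-1,3);a=np.radians(A);X=Q[:,:2]@[np.cos(a),np.sin(a)];Y=Q[:,:2]@[-np.sin(a),np.cos(a)]
def pf(Q,m,nm):
    X=Q[:,:2]@[np.cos(a),np.sin(a)];Y=Q[:,:2]@[-np.sin(a),np.cos(a)]
    c,*_=np.linalg.lstsq(np.c_[X[m]-X[m].mean(),Y[m]-Y[m].mean(),np.ones(m.sum())],Q[m,2],rcond=None);print(nm,'slope deg along,across',np.round(np.degrees(c[:2]),2),'z',round(c[2],5))
pf(Q,(abs(Q[:,2]-.045)<.004)&(Y<-.55)&(Y>-.583),'carr')
R=P[120:330,0:226].reshape(-1,3);X=R[:,:2]@[np.cos(a),np.sin(a)];Y=R[:,:2]@[-np.sin(a),np.cos(a)]
pf(R,(abs(R[:,2]-.035)<.0025)&(X>.035)&(X<.12)&(Y<-.525)&(Y>-.565),'rail')
pf(R,(abs(R[:,2]-.009)<.0025)&(Y<-.57)&(Y>-.59)&(X>.022),'base')
save(f,'w5.png')
E
```

```text
t: 11.58
eef_pos: [0.5503, -0.0978, 0.0092]
tool_rot: [0.998, -0.062, 0.0, 0.0]
contact_force: [-0.0, -1.0, -3.9]
width: 0.0119
finger_force: 40.0
[ 0.55025472 -0.09787261  0.00921805] [ 0.53781261  0.35252906 -3.72562453] [ 0.03599776  0.01013735 -0.03025282]
carr z 0.0447 4960
tail 101 -59.84 tilt 0.19 span [-584. -528.]
nose 104 -0.62 tilt -0.17 span [-584. -528.]
-y 96 -584.05 tilt 0.36 span [-56.  -5.]
railtop 14763 z 0.035 [551.3  13.6] [121.7  49.6] 83.08
railtop side -1 n 177 Y -570.12 tilt deg 0.18
railtop side 1 n 161 Y -520.7 tilt deg 0.48
railtop X range 20.3 142.0 Y range -570.1 -520.5
base 10265 z 0.009 [585.3  14.5] [131.7  31.1] 82.61
base side -1 n 173 Y -593.79 tilt deg -0.08
base side 1 n 175 Y -564.63 tilt deg 0.04
base X range 20.4 152.2 Y range -594.4 -563.2
carr slope deg along,across [-0.    0.65] z 0.04472
rail slope deg along,across [-0.04 -0.07] z 0.03505
base slope deg along,across [-0.07  0.02] z 0.00905
```

View pics/w5.png

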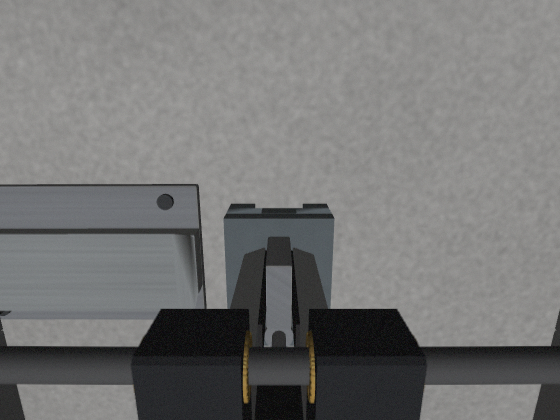

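The carriage now stands level with the rail. Its nose is at column 225 and the mouth at column 204, about 20 mm apart, with the carriage about 1 mm too far to +Y. I'll correct that while closing in, then go in slowly.

```bash
python3 -m handwheel '[0.01,0,0,0,0.015,0.05,0,0,0.022,0.1,0,0,0.028,0.15,0,0,0.031,0.178,0,0,0.031,0.178,0,0]'; python3 -m handwheel '[0.0025,0.02,0,0,0.005,0.04,0,0,0.0075,0.06,0,0,0.0075,0.06,0,0]'; python3 -m handwheel '[0.0025,0.02,0,0,0.005,0.04,0,0,0.005,0.04,0,0]'
```

```text
t: 12.38
eef_pos: [0.5533, -0.0798, 0.0091]
tool_rot: [0.998, -0.061, 0.0, -0.0]
contact_force: [-0.0, 0.3, -4.0]
width: 0.0114
finger_force: 40.0
t: 12.88
eef_pos: [0.5543, -0.0739, 0.0092]
tool_rot: [0.998, -0.062, 0.0, -0.0]
contact_force: [2.1, 0.5, -3.6]
width: 0.0115
finger_force: 40.0
t: 13.25
eef_pos: [0.555, -0.0701, 0.0092]
tool_rot: [0.998, -0.062, 0.001, 0.0]
contact_force: [4.0, -2.0, -3.0]
width: 0.012
finger_force: 40.0
```

The rail is pushing the carriage towards +x, so I yield that way and check the force before going deeper.

```bash
python3 -m handwheel '[0.004,0,0,0,0.004,0,0,0]'; python3 -m handwheel '[0.004,0.01,0,0,0.005,0.02,0,0,0.005,0.02,0,0]';  python3 -c "
from cell import arm
s=arm.state();print(s['wrist_torque'],s['contact_force'])"
```

```text
t: 13.5
eef_pos: [0.555, -0.07, 0.0092]
tool_rot: [0.998, -0.062, 0.0, -0.0]
contact_force: [3.4, -2.0, -1.6]
width: 0.0117
finger_force: 40.0
t: 13.88
eef_pos: [0.5555, -0.0682, 0.0092]
tool_rot: [0.998, -0.062, 0.0, 0.0]
contact_force: [1.4, -4.4, 1.4]
width: 0.0116
finger_force: 40.0
[-8.60209070e-01 -4.05004443e-01 -1.21252394e-04] [ 1.36723796 -4.37654766  1.36868503]
```

```bash
python3 -m handwheel '[0.001,0,0.004,0,0.001,0,0.004,0]'; python3 -m handwheel '[0.003,0.01,0.001,0,0.004,0.02,0.002,0,0.004,0.02,0.002,0]';  python3 -c "
from cell import arm
s=arm.state();print(s['wrist_torque'],s['contact_force'])"
```

```text
t: 14.12
eef_pos: [0.5555, -0.068, 0.0093]
tool_rot: [0.998, -0.062, -0.0, 0.0]
contact_force: [3.6, -4.2, -2.3]
width: 0.0118
finger_force: 40.0
t: 14.5
eef_pos: [0.556, -0.0658, 0.0096]
tool_rot: [0.998, -0.062, 0.0, -0.0]
contact_force: [3.9, -2.4, -4.0]
width: 0.0118
finger_force: 40.0
[-0.46684159 -0.91156498 -0.12640983] [ 3.89054317 -2.40974234 -4.02657619]
```

```bash
python3 -m handwheel '[0.004,0,0,0,0.005,0,0,0]'; python3 -m handwheel '[0.002,0.01,0,0,0.003,0.02,0,0,0.004,0.03,0,0,0.004,0.03,0,0]';  python3 -c "
from cell import arm
s=arm.state();print(s['wrist_torque'],s['contact_force'])"
```

```text
t: 14.75
eef_pos: [0.5561, -0.0658, 0.0095]
tool_rot: [0.998, -0.062, -0.0, -0.0]
contact_force: [1.6, -0.8, -2.9]
width: 0.0117
finger_force: 40.0
t: 15.25
eef_pos: [0.5567, -0.0629, 0.0096]
tool_rot: [0.998, -0.062, -0.0, -0.0]
contact_force: [-0.4, -1.0, -2.7]
width: 0.0118
finger_force: 40.0
[ 0.06327717 -0.00152356  0.03846364] [-0.3860248  -0.95722919 -2.69007407]
```

The carriage runs free now. I carry on along the rail.

```bash
python3 -m handwheel '[0.0025,0.02,0,0,0.005,0.04,0,0,0.0075,0.06,0,0,0.01,0.08,0,0,0.0125,0.1,0,0,0.015,0.12,0,0,0.0175,0.14,0,0,0.02,0.16,0,0]';  python3 -c "
from cell import arm
s=arm.state();print(s['wrist_torque'],s['contact_force'])"
```

```text
t: 16.25
eef_pos: [0.5588, -0.0469, 0.0097]
tool_rot: [0.998, -0.062, 0.0, 0.0]
contact_force: [-0.2, -0.6, -4.0]
width: 0.0118
finger_force: 40.0
[ 0.04673015  0.006224   -0.01073376] [-0.24936955 -0.55398936 -3.95043797]
```

```bash
python3 -m handwheel '[0.003,0.025,0,0,0.006,0.05,0,0,0.009,0.075,0,0,0.0125,0.1,0,0,0.0155,0.125,0,0,0.0185,0.15,0,0,0.022,0.175,0,0,0.025,0.2,0,0]'; python3 -m handwheel '[0.003,0.025,0,0,0.006,0.05,0,0,0.009,0.075,0,0,0.0125,0.1,0,0,0.0155,0.125,0,0,0.0185,0.15,0,0,0.0185,0.15,0,0]'; python3 -c "
from cell import arm
s=arm.state();print(s['wrist_torque'],s['contact_force'])"
```

```text
t: 17.25
eef_pos: [0.5613, -0.0269, 0.0097]
tool_rot: [0.998, -0.062, -0.0, -0.0]
contact_force: [-0.6, 0.1, -3.8]
width: 0.0115
finger_force: 40.0
t: 18.12
eef_pos: [0.5632, -0.0119, 0.0097]
tool_rot: [0.998, -0.062, -0.0, -0.0]
contact_force: [0.0, -0.2, -3.4]
width: 0.0116
finger_force: 40.0
[ 0.02943683 -0.05614475  0.03983944] [ 0.01283507 -0.16384378 -3.35034914]
```

```bash
python3 -m handwheel '[0.003,0.025,0,0,0.006,0.05,0,0,0.009,0.075,0,0,0.0125,0.1,0,0,0.0155,0.125,0,0,0.0185,0.15,0,0,0.022,0.175,0,0,0.025,0.2,0,0]'; python3 -m handwheel '[0.003,0.025,0,0,0.006,0.05,0,0,0.009,0.075,0,0,0.0125,0.1,0,0,0.0155,0.125,0,0,0.0185,0.15,0,0,0.021,0.17,0,0,0.021,0.17,0,0]'; python3 - <<'E'
from m import *
s=arm.state();print(s['wrist_torque'],s['contact_force'])
f=grab('wrist');P=cloud(f);save(f,'w6.png')
a=np.radians(82.95);Q=P[100:310].reshape(-1,3);X=Q[:,:2]@[np.cos(a),np.sin(a)];Y=Q[:,:2]@[-np.sin(a),np.cos(a)]
k=(abs(Q[:,2]-.0455)<.004)&(Y<-.56)&(Y>-.57); h,e=np.histogram(X[k],bins=np.arange(.03,.2,.002)); print([(round(b*1000),n) for b,n in zip(e,h)])
E
```

```text
t: 19.12
eef_pos: [0.5657, 0.0081, 0.0097]
tool_rot: [0.998, -0.062, -0.0, -0.0]
contact_force: [-0.4, -0.4, -3.5]
width: 0.0117
finger_force: 40.0
t: 20.12
eef_pos: [0.5678, 0.0251, 0.0097]
tool_rot: [0.998, -0.062, -0.0, 0.0]
contact_force: [0.2, 0.1, -2.4]
width: 0.0116
finger_force: 40.0
[ 0.01346237 -0.08379113  0.01083201] [ 0.23626228  0.05391327 -2.40558917]
[(30, np.int64(0)), (32, np.int64(0)), (34, np.int64(0)), (36, np.int64(0)), (38, np.int64(0)), (40, np.int64(0)), (42, np.int64(0)), (44, np.int64(0)), (46, np.int64(0)), (48, np.int64(0)), (50, np.int64(0)), (52, np.int64(0)), (54, np.int64(0)), (56, np.int64(0)), (58, np.int64(0)), (60, np.int64(0)), (62, np.int64(2)), (64, np.int64(62)), (66, np.int64(52)), (68, np.int64(64)), (70, np.int64(57)), (72, np.int64(57)), (74, np.int64(41)), (76, np.int64(27)), (78, np.int64(31)), (80, np.int64(20)), (82, np.int64(21)), (84, np.int64(13)), (86, np.int64(13)), (88, np.int64(0)), (90, np.int64(0)), (92, np.int64(0)), (94, np.int64(0)), (96, np.int64(0)), (98, np.int64(0)), (100, np.int64(17)), (102, np.int64(11)), (104, np.in
[... 250 characters left out ...]
t64(0)), (130, np.int64(0)), (132, np.int64(0)), (134, np.int64(0)), (136, np.int64(0)), (138, np.int64(0)), (140, np.int64(0)), (142, np.int64(0)), (144, np.int64(0)), (146, np.int64(28)), (148, np.int64(85)), (150, np.int64(58)), (152, np.int64(59)), (154, np.int64(65)), (156, np.int64(59)), (158, np.int64(57)), (160, np.int64(52)), (162, np.int64(61)), (164, np.int64(57)), (166, np.int64(61)), (168, np.int64(48)), (170, np.int64(0)), (172, np.int64(0)), (174, np.int64(0)), (176, np.int64(0)), (178, np.int64(0)), (180, np.int64(0)), (182, np.int64(0)), (184, np.int64(0)), (186, np.int64(0)), (188, np.int64(0)), (190, np.int64(0)), (192, np.int64(0)), (194, np.int64(0)), (196, np.int64(0))]
```

The gap from nose to stop is about 22 mm. I go 18 mm, then creep.

```bash
python3 -m handwheel '[0.003,0.025,0,0,0.006,0.05,0,0,0.009,0.075,0,0,0.0125,0.1,0,0,0.0155,0.125,0,0,0.0185,0.15,0,0,0.022,0.18,0,0,0.022,0.18,0,0]'; python3 -m handwheel '[0.001,0.01,0,0,0.0025,0.02,0,0,0.0025,0.02,0,0]'; python3 -m handwheel '[0.001,0.007,0,0,0.002,0.014,0,0,0.002,0.014,0,0]'
```

```text
t: 21.18
eef_pos: [0.57, 0.0432, 0.0097]
tool_rot: [0.998, -0.062, -0.0, -0.0]
contact_force: [-0.9, -0.8, -3.9]
width: 0.0117
finger_force: 40.0
t: 21.55
eef_pos: [0.5702, 0.045, 0.0097]
tool_rot: [0.998, -0.062, -0.0, -0.0]
contact_force: [-0.3, 0.4, -2.7]
width: 0.0116
finger_force: 40.0
t: 21.92
eef_pos: [0.5704, 0.0464, 0.0096]
tool_rot: [0.998, -0.062, -0.0, 0.0]
contact_force: [0.8, 0.4, -3.8]
width: 0.012
finger_force: 40.0
```

```bash
for i in 1; do python3 -m handwheel '[0.001,0.005,0,0,0.001,0.01,0,0]'; python3 -m handwheel '[0,0.004,0,0,0.001,0.008,0,0]'; python3 -m handwheel '[0.001,0.005,0,0,0.001,0.008,0,0]'; done | grep -E "eef|contact"
```

```text
eef_pos: [0.5705, 0.0474, 0.0097]
contact_force: [-0.2, -0.6, -2.8]
eef_pos: [0.5706, 0.0482, 0.0097]
contact_force: [-1.0, -0.3, -3.1]
eef_pos: [0.5708, 0.0488, 0.0097]
contact_force: [1.0, -2.3, -3.3]
```

```bash
(python3 -m handwheel '[0,0.004,0,0,0,0.004,0,0]'; python3 -m handwheel '[0,0.003,0,0,0,0.003,0,0]') | grep -E "eef|contact"
```

```text
eef_pos: [0.5708, 0.0488, 0.0097]
contact_force: [0.3, -5.6, -3.0]
eef_pos: [0.5708, 0.0489, 0.0097]
contact_force: [0.3, -7.8, -2.5]
```

The stop pushes back with about 8 N. I press slightly more and hold.

```bash
python3 -m handwheel '[0,0.003,0,0,0,0.003,0,0,0,0.003,0,0,0,0.003,0,0,0,0.003,0,0]'; python3 - <<'E'
from m import *
s=arm.state();print(s['wrist_torque'],s['contact_force'])
f=grab('wrist');P=cloud(f);save(f,'w7.png')
E
```

```text
t: 23.8
eef_pos: [0.5708, 0.0489, 0.0097]
tool_rot: [0.998, -0.062, 0.0, 0.001]
contact_force: [0.5, -8.9, -1.7]
width: 0.012
finger_force: 40.0
[-1.87674126 -0.05161811  0.11625036] [ 0.52378417 -8.94419635 -1.74906998]
```

View pics/w7.png

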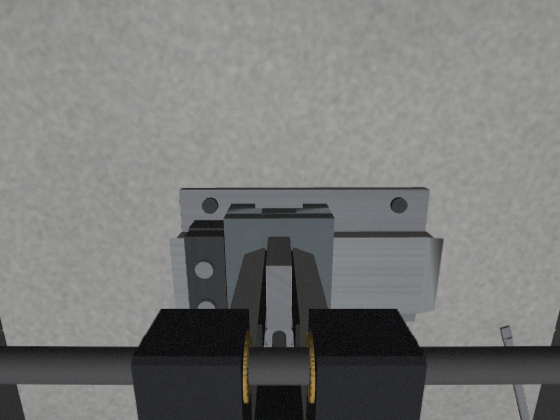

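The carriage is home: its nose and the stop face meet at column 225, pressed with about 9 N. I ease off, let go and rise.

```bash
python3 -m handwheel '[0,-0.004,0,0,0,-0.008,0,0,0,-0.008,0,0]' | grep cont; python3 -m handwheel '[0,0,0,0,0,0,0,0,0,0,0,0,0,0,0,0]' 0.28; python3 -m handwheel '[0,0,0.2,0,0,0,0.5,0,0,0,0.9,0,0,0,0.95,0]'; python3 - <<'E'
from m import *
f=grab('wrist');P=cloud(f);save(f,'w8.png');s=arm.state();print(s['eef_pos'],s['joint_positions'],s['wrist_torque'])
a=np.radians(82.95);A=82.95
X=P[...,:2]@[np.cos(a),np.sin(a)]*1000;Y=P[...,:2]@[-np.sin(a),np.cos(a)]*1000;z=P[...,2]
e=s['eef_pos'];print('tcp X,Y',np.array([e[:2]@[np.cos(a),np.sin(a)],e[:2]@[-np.sin(a),np.cos(a)]])*1000)
for nm,lo,hi in(('knob',.108,.121),('plate',.080,.089),('body',.040,.0462)):
    m=((z>lo)&(z<hi)&(X>20)&(X<210)&(Y>-600)&(Y<-480)).astype(np.uint8)
    for c in cv2.findContours(m,cv2.RETR_EXTERNAL,cv2.CHAIN_APPROX_NONE)[0]:
        if cv2.contourArea(c)>80:
            c=c.reshape(-1,2);zz=np.median(z[m>0]);W=plane(f,c,zz)[:,:2]*1000;R=np.array([[np.cos(a),np.sin(a)],[-np.sin(a),np.cos(a)]]);L=W@R.T
            r=cv2.minAreaRect(L.astype(np.float32));print(nm,round(zz,4),len(c),np.round(r[0],1),np.round(r[1],1),round(r[2],1),'min',L.min(0).round(1),'max',L.max(0).round(1))
E
```

```text
contact_force: [0.7, -5.6, -3.2]
t: 24.72
eef_pos: [0.5707, 0.0493, 0.0097]
tool_rot: [0.998, -0.062, 0.0, -0.0]
contact_force: [-0.4, -0.0, 0.3]
width: 0.0259
finger_force: 0.0
t: 25.22
eef_pos: [0.572, 0.0493, 0.1074]
tool_rot: [0.998, -0.062, 0.002, -0.0]
contact_force: [0.2, 0.3, -1.1]
width: 0.0265
finger_force: 0.0
[0.57145949 0.0492255  0.1063527 ] [2.20410246e-02 4.03277077e-01 1.52421652e+00 6.54355317e-05
 1.21125104e+00 1.71617030e+00] [ 0.02709941 -0.00209977 -0.04722361]
tcp X,Y [ 118.99167171 -561.09720737]
knob 0.1154 127 [ 117.8 -517.7] [14.2 32.8] 89.9 min [ 101.4 -524.8] max [ 134.2 -510.7]
plate 0.0851 114 [ 118.1 -559.8] [11.5 33.2] 0.3 min [ 112.3 -576.4] max [ 123.8 -543.2]
body 0.0451 420 [ 128.6 -545.5] [80.8 81.5] 89.9 min [  87.8 -585.9] max [ 169.3 -505.1]
```

View pics/w8.png

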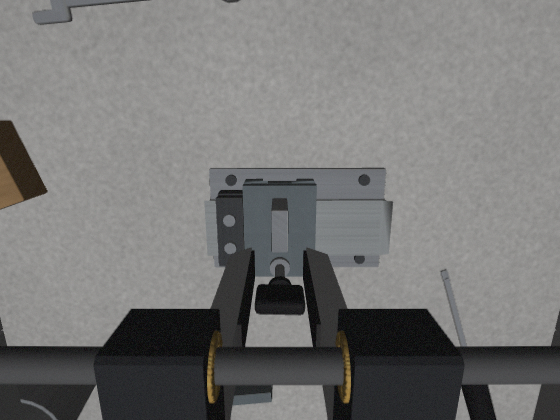

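The carriage is still seated, its nose against the stop at column 242, with the knob wing at (280,298) and the plate at (280,225). Measured along and across the rail, the knob is at (118, -516). I move above it, turning the tool +88°.

```bash
python3 -m handwheel '[-0.1,0.01,0,0.2,-0.2,0.02,0,0.4,-0.3,0.03,0,0.6,-0.4,0.04,0,0.8,-0.442,0.05,0,0.978]'|tail -6; python3 -m handwheel '[0,0,0,0.2,0,0,0,0.4,0,0,0,0.6,0,0,0,0.8,0,0,0,0.978,0,0,0,0.978]'; python3 - <<'E'
from m import *
f=grab('wrist');P=cloud(f);save(f,'w9.png');s=arm.state();print(s['eef_pos'],s['joint_positions'],s['wrist_torque'])
E
```

```text
t: 25.9
eef_pos: [0.5255, 0.0542, 0.1034]
tool_rot: [0.948, 0.319, -0.001, -0.0]
contact_force: [-1.0, 1.2, -0.5]
width: 0.0262
finger_force: 0.0
t: 26.65
eef_pos: [0.526, 0.0541, 0.1035]
tool_rot: [0.761, 0.649, -0.001, -0.001]
contact_force: [-0.3, -0.2, 0.1]
width: 0.0261
finger_force: 0.0
[0.52611586 0.0541556  0.10376482] [3.33112154e-02 3.14015348e-01 1.65305321e+00 1.12849824e-05
 1.17592270e+00 1.94275502e-01] [ 0.00671152 -0.06962572 -0.04843443]
```

View pics/w9.png

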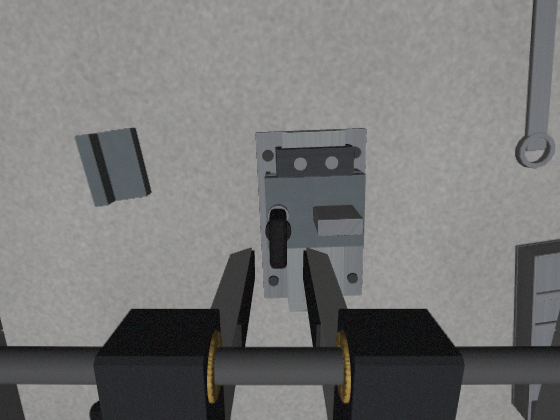

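The wing at (279,235) is centred between the fingers, and the carriage is still against the stop. I descend and grip.

```bash
python3 -m handwheel '[0,0,-0.15,0,0,0,-0.3,0,0,0,-0.45,0,0,0,-0.57,0,0,0,-0.57,0]'|grep -E "eef|cont"; python3 -m handwheel '[0,0,0,0,0,0,0,0,0,0,0,0,0,0,0,0]' 0 30; python3 -c "
from cell import arm
s=arm.state();print(s['wrist_torque'],s['contact_force'])"
```

```text
eef_pos: [0.526, 0.0541, 0.0466]
contact_force: [0.7, 0.4, 0.4]
t: 27.82
eef_pos: [0.5266, 0.0542, 0.048]
tool_rot: [0.761, 0.649, 0.0, 0.0]
contact_force: [-1.8, 0.8, 2.4]
width: 0.0108
finger_force: 30.0
[0.07272348 0.27850882 0.0170329 ] [-1.82657201  0.84626444  2.44112001]
```

```bash
cat > st.py <<'E'
from cell import arm
import numpy as np
s=arm.state();print(round(s['t'],2),'T',np.round(s['wrist_torque'],3),'F',np.round(s['contact_force'],1),'yaw',round(2*np.degrees(np.arctan2(s['tool_rot'][1],s['tool_rot'][0])),2),s['eef_pos'].round(4) if hasattr(s['eef_pos'],'round') else s['eef_pos'])
E
python3 -m handwheel '[0,0,0,-0.08,0,0,0,-0.16,0,0,0,-0.24,0,0,0,-0.32]'>/dev/null; python3 st.py; python3 -m handwheel '[0,0,0,-0.03,0,0,0,-0.06,0,0,0,-0.06]'>/dev/null; python3 st.py;python3 -m handwheel '[0,0,0,-0.03,0,0,0,-0.06,0,0,0,-0.06]'>/dev/null; python3 st.py
```

```text
28.32 T [-0.011  0.363  0.063] F [-1.6  1.   3.5] yaw 66.44 [0.5266 0.0542 0.048 ]
28.7 T [ 0.03   0.519 -0.022] F [-2.6 -0.   5.7] yaw 63.86 [0.5266 0.0542 0.048 ]
29.07 T [ 0.027  0.497 -0.019] F [-3.2  0.2  5.6] yaw 61.16 [0.5266 0.0542 0.048 ]
```

```bash
for i in 1 2 3 4; do python3 -m handwheel '[0,0,0,-0.03,0,0,0,-0.06,0,0,0,-0.06]'>/dev/null; python3 st.py; done
```

```text
29.45 T [ 0.021  0.518 -0.021] F [-3.4  0.3  5.8] yaw 58.45 [0.5266 0.0542 0.048 ]
29.82 T [ 0.011  0.472 -0.092] F [-3.2  0.2  6.5] yaw 55.76 [0.5266 0.0542 0.048 ]
30.2 T [ 0.059  0.579 -0.008] F [-3.5  0.9  6.3] yaw 53.06 [0.5266 0.0542 0.048 ]
30.57 T [0.069 0.611 0.   ] F [-3.2  1.   6.6] yaw 50.36 [0.5266 0.0542 0.048 ]
```

```bash
for i in 1 2 3 4; do python3 -m handwheel '[0,0,0,-0.03,0,0,0,-0.05,0,0,0,-0.05]'>/dev/null; python3 st.py; done
```

```text
30.95 T [0.013 0.738 0.069] F [-3.2  2.   6.6] yaw 48.12 [0.5265 0.0542 0.048 ]
31.32 T [0.102 0.9   0.047] F [-4.5  1.   6.9] yaw 45.87 [0.5264 0.0543 0.048 ]
31.7 T [0.102 1.096 0.018] F [-5.4  0.6  7.7] yaw 43.62 [0.5263 0.0543 0.048 ]
32.08 T [0.084 1.213 0.057] F [-6.7  0.4  8.8] yaw 41.37 [0.5262 0.0542 0.048 ]
```

Torque is still low, but side load is building from a small axis offset, so I yield to it (−x, up a little) before turning on.

```bash
python3 -m handwheel '[-0.003,0,0.003,0,-0.006,0,0.006,0,-0.006,0,0.006,0]'>/dev/null; python3 st.py; for i in 1 2 3; do python3 -m handwheel '[0,0,0,-0.025,0,0,0,-0.05,0,0,0,-0.05]'>/dev/null; python3 st.py; done
```

```text
32.45 T [0.082 0.286 0.064] F [-1.  -0.2  0.2] yaw 41.36 [0.5258 0.0542 0.0481]
32.83 T [0.242 0.447 0.069] F [-1.4  1.7 -1.6] yaw 39.07 [0.5258 0.0542 0.0481]
33.2 T [0.4   0.685 0.039] F [-2.7  2.2 -1.3] yaw 36.83 [0.5258 0.0542 0.0482]
33.58 T [0.572 0.971 0.035] F [-3.9  2.5 -0.4] yaw 34.58 [0.5258 0.0542 0.0482]
```

```bash
for i in 1 2 3 4; do python3 -m handwheel '[-0.001,0.001,0,-0.02,-0.002,0.002,0,-0.04,-0.002,0.002,0,-0.04]'>/dev/null; python3 st.py; done
```

```text
33.95 T [0.474 0.936 0.019] F [-4.1  1.6 -1.1] yaw 32.78 [0.5256 0.0543 0.0482]
34.33 T [0.002 0.626 0.06 ] F [-2.7 -0.4 -2. ] yaw 30.98 [0.5256 0.0544 0.0482]
34.7 T [-0.617  0.16   0.032] F [-0.1 -3.4 -4.4] yaw 29.18 [0.5255 0.0545 0.0482]
35.08 T [-1.139e+00 -1.710e-01 -1.000e-03] F [ 2.2 -5.1 -6.8] yaw 27.35 [0.5254 0.0546 0.0482]
```

```bash
python3 -m handwheel '[0.001,-0.003,-0.002,0,0.002,-0.005,-0.004,0,0.002,-0.005,-0.004,0]'>/dev/null; python3 st.py; for i in 1 2 3; do python3 -m handwheel '[0,0,0,-0.02,0,0,0,-0.04,0,0,0,-0.04]'>/dev/null; python3 st.py; done
```

```text
35.45 T [-0.648  0.451  0.038] F [-0.6 -2.6 -0. ] yaw 27.39 [0.5254 0.0545 0.0482]
35.83 T [-0.537  0.734  0.048] F [-3.  -2.   3.8] yaw 25.58 [0.5254 0.0545 0.0481]
36.2 T [-0.697  0.794  0.053] F [-3.  -3.4  5.6] yaw 23.77 [0.5254 0.0544 0.0481]
36.58 T [-0.612  0.875  0.165] F [-2.7 -2.1  5.8] yaw 21.98 [0.5253 0.0545 0.0481]
```

```bash
python3 -m handwheel '[-0.002,-0.002,0.002,0,-0.002,-0.002,0.002,0]'>/dev/null; python3 st.py; for i in 1 2; do python3 -m handwheel '[0,0,0,-0.02,0,0,0,-0.02,0,0,0,-0.02]'>/dev/null; python3 st.py; done
```

```text
36.83 T [-0.13   0.364  0.148] F [-1.2 -1.3  2. ] yaw 22.0 [0.5253 0.0544 0.0481]
37.2 T [-0.503  0.505  0.009] F [-1.9 -2.5  3.3] yaw 21.09 [0.5251 0.0541 0.0481]
37.58 T [-0.66   0.645  0.036] F [-2.6 -2.3  4.3] yaw 20.2 [0.5251 0.0542 0.0481]
```

That was a catch that let go again, so I continue in small steps.

```bash
for i in 1 2 3 4; do python3 -m handwheel '[0,0,0,-0.02,0,0,0,-0.02,0,0,0,-0.02]'>/dev/null; python3 st.py; done
```

```text
37.95 T [-0.603  0.623  0.067] F [-2.2 -2.4  4.6] yaw 19.3 [0.5251 0.0542 0.0481]
38.33 T [-0.363  0.602  0.12 ] F [-2.7 -1.5  4.2] yaw 18.41 [0.5251 0.0543 0.0481]
38.7 T [-0.047  0.537  0.147] F [-2.   0.2  4.4] yaw 17.51 [0.5252 0.0544 0.0481]
39.08 T [0.34  0.393 0.247] F [-1.6  0.8  3.5] yaw 16.61 [0.5252 0.0544 0.0481]
```

```bash
for i in 1 2; do python3 -m handwheel '[0,0,0,0,0,0,0,0,0,0,0,0]'>/dev/null; python3 st.py; done; python3 -m handwheel '[0,0,0,-0.01,0,0,0,-0.01,0,0,0,-0.01]'>/dev/null; python3 st.py
```

```text
39.45 T [0.488 0.451 0.186] F [-2.3  1.5  4.5] yaw 16.6 [0.5252 0.0543 0.0481]
39.83 T [0.552 0.431 0.157] F [-2.   2.4  3.5] yaw 16.6 [0.5251 0.0543 0.0481]
40.2 T [0.618 0.454 0.277] F [-2.8  2.5  4.5] yaw 16.15 [0.5251 0.0543 0.0481]
```

```bash
for i in 1 2 3 4; do python3 -m handwheel '[0,0,0,0]'>/dev/null; python3 st.py; done; python3 -m handwheel '[0,0,0,-0.01,0,0,0,-0.01,0,0,0,-0.01]'>/dev/null; python3 st.py;  for i in 1 2 3 4; do python3 -m handwheel '[0,0,0,0]'>/dev/null; python3 st.py; done
```

```text
40.33 T [0.735 0.501 0.209] F [-1.9  3.2  5.5] yaw 16.15 [0.5252 0.0543 0.0481]
40.45 T [0.683 0.445 0.198] F [-1.5  3.2  5.2] yaw 16.15 [0.5252 0.0543 0.0481]
40.58 T [0.628 0.383 0.21 ] F [-1.6  3.5  5.4] yaw 16.15 [0.5251 0.0543 0.0481]
40.7 T [0.732 0.387 0.264] F [-3.2  3.6  5. ] yaw 16.16 [0.5251 0.0543 0.0481]
41.08 T [0.055 0.642 0.063] F [-1.8  0.8  5.7] yaw 15.68 [0.525  0.0539 0.0481]
41.2 T [ 0.11   0.613 -0.01 ] F [-1.9  0.1  5.5] yaw 15.68 [0.525  0.0539 0.048 ]
41.33 T [ 0.12   0.634 -0.027] F [-2.2 -0.2  5.5] yaw 15.68 [0.525  0.0539 0.0481]
41.45 T [0.108 0.605 0.003] F [-2.3  1.3  6. ] yaw 15.68 [0.525  0.0539 0.048 ]
41.58 T [0.084 0.632 0.025] F [-2.6 -0.   5.7] yaw 15.68 [0.525  0.0539 0.0481]
```

Another catch let go. On.

```bash
for i in 1 2 3 4; do python3 -m handwheel '[0,0,0,-0.02,0,0,0,-0.02]'>/dev/null; python3 st.py; done
```

```text
41.83 T [0.171 0.577 0.018] F [-4.   0.6  5.3] yaw 14.77 [0.525  0.054  0.0481]
42.08 T [0.223 0.602 0.075] F [-2.5  2.1  5.3] yaw 13.88 [0.525  0.054  0.0481]
42.33 T [0.25  0.569 0.072] F [-2.6  1.5  5.2] yaw 12.98 [0.525  0.054  0.0481]
42.58 T [0.35  0.689 0.102] F [-2.3  1.2  5.9] yaw 12.09 [0.525  0.0541 0.0481]
```

```bash
for i in 1 2 3; do python3 -m handwheel '[0,0,0,-0.02,0,0,0,-0.02]'>/dev/null; python3 st.py; done
```

```text
42.83 T [0.37  0.614 0.188] F [-2.3  2.6  4.6] yaw 11.19 [0.525  0.0541 0.0481]
43.08 T [0.419 0.582 0.186] F [-2.1  2.5  6.6] yaw 10.29 [0.5251 0.0542 0.0481]
43.33 T [0.548 0.553 0.314] F [-2.1  4.   5.9] yaw 9.4 [0.5251 0.0542 0.0481]
```

```bash
for i in 1 2 3 4 5 6; do python3 -m handwheel '[0,0,0,0]'>/dev/null; python3 st.py; done
```

```text
43.45 T [0.575 0.55  0.227] F [-2.5  1.5  6. ] yaw 9.41 [0.5251 0.0542 0.0481]
43.58 T [0.54  0.624 0.248] F [-2.6  3.2  5.1] yaw 9.41 [0.5251 0.0542 0.0481]
43.7 T [0.543 0.587 0.273] F [-1.8  2.5  5.8] yaw 9.41 [0.5251 0.0542 0.0481]
43.83 T [0.552 0.531 0.259] F [-2.9  2.4  5.6] yaw 9.41 [0.5251 0.0542 0.0481]
43.95 T [0.537 0.564 0.266] F [-3.2  2.5  5.6] yaw 9.41 [0.5251 0.0542 0.0481]
44.08 T [0.569 0.584 0.265] F [-2.2  3.3  5.8] yaw 9.41 [0.5251 0.0542 0.0481]
```

```bash
python3 -m handwheel '[0,0,0,-0.01,0,0,0,-0.01]'>/dev/null; for i in 1 2 3 4 5; do python3 -m handwheel '[0,0,0,0]'>/dev/null; python3 st.py; done
```

```text
44.45 T [0.517 0.506 0.346] F [-2.2  2.8  5.9] yaw 8.96 [0.5251 0.0543 0.0481]
44.58 T [0.543 0.574 0.327] F [-1.5  2.8  5.9] yaw 8.96 [0.5251 0.0543 0.0481]
44.7 T [0.593 0.561 0.327] F [-2.2  2.5  5.5] yaw 8.96 [0.5251 0.0543 0.0481]
44.83 T [0.604 0.574 0.259] F [-2.5  3.5  6. ] yaw 8.96 [0.5251 0.0542 0.0481]
44.95 T [0.601 0.593 0.299] F [-2.   2.1  5.3] yaw 8.96 [0.5251 0.0543 0.0481]
```

```bash
python3 -m handwheel '[0,0,0,-0.006,0,0,0,-0.006]'>/dev/null; for i in 1 2 3 4 5 6; do python3 -m handwheel '[0,0,0,0]'>/dev/null; python3 st.py; done
```

```text
45.33 T [0.663 0.564 0.308] F [-2.8  2.3  5.6] yaw 8.69 [0.5251 0.0543 0.0481]
45.45 T [0.628 0.56  0.358] F [-2.5  2.7  5.7] yaw 8.69 [0.5251 0.0543 0.0481]
45.58 T [0.667 0.58  0.306] F [-2.3  3.   5.3] yaw 8.69 [0.5251 0.0543 0.0481]
45.7 T [0.574 0.588 0.312] F [-1.4  2.6  6.2] yaw 8.69 [0.5251 0.0543 0.0481]
45.83 T [0.616 0.57  0.287] F [-2.1  3.1  6. ] yaw 8.69 [0.5251 0.0543 0.0481]
45.95 T [0.577 0.561 0.322] F [-2.4  2.1  5.2] yaw 8.69 [0.5251 0.0543 0.0481]
```

The torque lasts at about 0.3 N·m and has stayed above 0.2 through about 2° of turning. It is higher than any of the catches, so I take it as snug. I let go, rise and check.

```bash
python3 -m handwheel '[0,0,0,0,0,0,0,0,0,0,0,0,0,0,0,0]' 0.28|tail -3; python3 st.py; python3 -m handwheel '[0,0,0.2,0,0,0,0.5,0,0,0,0.8,0,0,0,0.9,0,0,0,0.9,0]'>/dev/null; python3 - <<'E'
from m import *
f=grab('wrist');P=cloud(f);save(f,'w10.png');z=P[...,2]
a=np.radians(82.95);R=np.array([[np.cos(a),np.sin(a)],[-np.sin(a),np.cos(a)]])
X,Y=P[...,:2]@R[0]*1000,P[...,:2]@R[1]*1000
for nm,lo,hi in(('knob',.108,.121),('plate',.080,.089)):
    m=((z>lo)&(z<hi)&(X>20)&(X<210)&(Y>-600)&(Y<-480)).astype(np.uint8)
    for c in cv2.findContours(m,cv2.RETR_EXTERNAL,cv2.CHAIN_APPROX_NONE)[0]:
        if cv2.contourArea(c)>80:
            c=c.reshape(-1,2);zz=np.median(z[m>0]);L=plane(f,c,zz)[:,:2]*1000@R.T
            r=cv2.minAreaRect(L.astype(np.float32));print(nm,round(zz,4),np.round(r[0],1),np.round(r[1],1),round(r[2],1))
E
python3 st.py
```

```text
contact_force: [-0.1, 0.5, 0.0]
width: 0.0263
finger_force: 0.0
46.45 T [0.041 0.04  0.04 ] F [-0.1  0.5  0. ] yaw 8.67 [0.5251 0.0542 0.048 ]
knob 0.1158 [ 117.8 -516. ] [10.8 34.9] 20.8
plate 0.085 [ 117.7 -558.7] [12.2 32. ] 0.1
47.12 T [-0.012 -0.007 -0.014] F [-0.5 -0.1 -0.8] yaw 8.68 [0.5247 0.0542 0.1371]
```

View pics/w10.png

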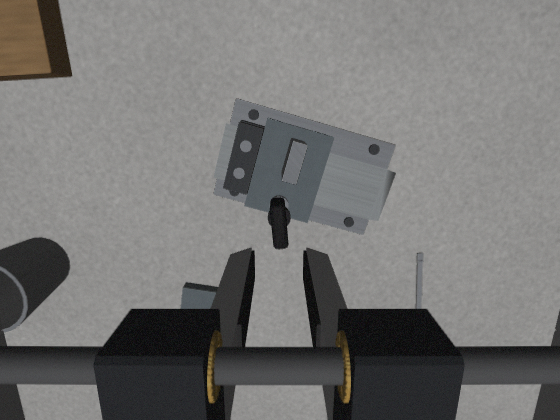

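The carriage is still against the stop, with its nose meeting the block near (255,155). The wing at (279,222) has turned about 69° clockwise, and the gripper is clear of everything. I hand in.

```bash
python3 -c "
from cell import arm
print(arm.job_done()); print(arm.state()['t'])"
```

```text
the job is handed in; nothing more can be done
None
the job is handed in; nothing more can be done
```

The carriage is on the rail and seated against the end stop; I turned the clamp knob clockwise to a lasting torque of about 0.3 N·m, let go and handed the job in at about 47 s, with no verdict returned and the clamp's grip judged by torque only.

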